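Stow the torch and shut the tool case

TASK

Put the black hand torch away in the long empty bay at the front of the open tool case, laying it flat on the bay's floor rather than dropping it in. Then lower the lid gently until it is fully shut, without letting it slam, and last slide the lid's catch all the way home under its keeper. Leave the other things on the bench where they are.

Things in the scene. Friction and masses are not known exactly. Their poses are not given: they have to be found in the camera images.
- case: Open black tool case fixed to the bench, 180 (x) by 280 (y) by 60 mm high without lid; walls and grey dividers 4 mm, floor 5 mm. Origin: centre of its underside; x points from its front wall to its hinge side. The catch's steel keeper is on the front wall, at y = 20 to 42 mm, sticks out 18 mm and rises to z = 84 mm. Its other cells hold steel sockets 32 mm high.
- bay (a point): Centre of the floor of the long empty bay at the case's front, on the floor (5 mm above the bench); axes as the case's. The bay's inside is 100 mm (x) by 200 mm (y); the case's walls rise 55 mm above this floor.
- lid (a joint): Angle of the lid, rad: 0 fully shut, growing as it opens; it starts standing open at 1.4 to 1.75 and cannot pass 1.95. The hinge is stiff: the lid stays at any angle, and a push of about 2 to 4 N at its outer half moves it.
- lid_hinge (a point): Middle of the hinge axis, at the case's rear (+x) top edge, z = 60.5 mm. Axes turn with the lid: y along the hinge; -x in the lid's plane to its free edge; z its outward normal (up when shut). The lid is a dark grey slab 180 mm from hinge to free edge, 280 mm wide, 10 mm thick: inner face z = 0, outer face z = 10 mm.
- lid_edge (a point): Middle of the lid's free edge on its outer face, 180 mm from the hinge axis (70.5 mm above the bench when shut). Axes turn with the lid, as those of lid_hinge.
- catch (a joint): Travel of the sliding catch along the lid's y axis, m: 0 is back (unlatched, as at the start), 0.025 is fully home with its tongue under the keeper. About 2 N moves it, and it stays where left.
- catch_knob (a point): Middle of the catch's steel knob: a block 24 mm (lid x) by 14 mm (lid y, the sliding direction) standing 19 mm off the lid's outer face, 155 mm from the hinge axis. This point is 10.5 mm off the outer face (81 mm above the bench when shut). Axes as the lid's.
- torch: Black hand torch, lying, 150 mm long along its x axis, head to +x; loose, about 0.16 kg. Origin: under mid-length, on its underside at the start. Round barrel 26 mm thick from x = -62 to +34 mm, its axis 16 mm above the underside; six-sided head (x = +33 to +75 mm) and tail cap (x = -75 to -61 mm), 32 mm across flats.
- torch_center (a point): Point on the torch's long axis, inside the barrel, 10 mm from mid-length towards the tail (a good place to grip); 16 mm above what the torch lies on. Axes as the torch's.
- screwdriver: Screwdriver with a grey handle, 170 mm long, lying on the bench near the torch; leave it.
- drill: Yellow and black cordless drill lying on its side, about 130 by 260 mm, 62 mm high; leave it.
- jar: Glass jar with a steel cap, 70 mm thick, 85 mm high; leave it.
- spray_can: Spray can with a paper label, 62 mm thick, 190 mm high; leave it.
- tape: Yellow tape measure, 70 by 36 mm, 60 mm high; leave it.
- offcut: Pale wood offcut 50 by 160 mm, 28 mm high; leave it.
- hammer: Hammer lying on the bench, to the robot's right; leave it.

How it is judged (in metres and radians):
On the way, in this order (a step that is already met when the one before it is completed fails the run):
1. the torch lies in the long bay, let go and still, with the lid still open (x of torch_center in the frame of bay between -0.042 and 0.042 m and y of torch_center in the frame of bay between -0.085 and 0.085 m and z of torch_center in the frame of bay below 0.023 m and linear speed of torch below 0.02 m/s and contact force between torch and the fingers below 0.1 N and value of joint lid above 0.8 rad), for 0.2 s.
2. the lid is fully shut (value of joint lid below 0.03 rad), for 0.2 s.
3. the catch is slid home (value of joint catch above 0.021 m), for 0.2 s.
At the end, for the whole second after the job is handed in: The torch lies still on the floor of the long bay (its centre point within the bay and under 23 mm above its floor), the lid is shut to within 0.03 rad and the catch is at least 21 mm of its 25 mm home (x of torch_center in the frame of bay between -0.042 and 0.042 m and y of torch_center in the frame of bay between -0.085 and 0.085 m and z of torch_center in the frame of bay below 0.023 m and linear speed of torch below 0.02 m/s and contact force between torch and the fingers below 0.1 N and value of joint lid below 0.03 rad and value of joint catch above 0.021 m); the robot touches nothing.
It fails at once if the lid slams: it moves faster than 1.6 rad/s in the last 0.3 rad before shut (value of joint lid below 0.3 rad and velocity of joint lid below -1.6 rad/s).
It fails at once if the torch is dropped into the bay (faster than 0.7 m/s within 60 mm of its floor) (x of torch_center in the frame of bay between -0.042 and 0.042 m and y of torch_center in the frame of bay between -0.085 and 0.085 m and z of torch_center in the frame of bay below 0.06 m and linear speed of torch above 0.7 m/s).
It fails at once if another thing on the bench is moved by more than 40 mm (distance of any of screwdriver, drill, jar, spray_can, tape, offcut, hammer from where it was at the start of the episode above 0.04 m).
It also fails if it takes over 69 s, if anything falls off the work surface, if the arm or the gripper's body presses on something with over 40 N, if the wrist force passes 120 N, or if a joint passes its speed limit or range.

ROBOT

A 6-joint arm with a two-finger parallel gripper is mounted at the origin on the work surface. World frame = base frame: x ahead of the robot, y to its left, z up, the work surface at z = 0. Lengths are in mm, angles in rad, forces in N, time in s.
With the tool pointing down it reaches from about 350 to 775 mm from the base axis. Payload 7.3 kg.
Tool frame: the origin (TCP) lies midway between the tips of the shut fingers; the grasp point (between the pads) lies 19 mm behind it; z points along the fingers, y is the line along which they close (so a half turn about z gives the same grasp; the last joint's range is limited). The gripper opens to 92 mm and grips with 3 to 60 N. Pads are 19 mm wide; open, the fingers measure 130 mm over their backs; the gripper's body (75 mm by 190 mm) begins 47 mm behind the grasp point.
Start: joints at [1.015, 0.342, 1.524, -0, 1.275, -0.146], TCP at [209.162, 481.556, 226.741] pointing down, gripper open.
Joint ranges: [-2.53, 2.53], [-0.77, 2.02], [0.04, 2.7], [-1, 4.14], [0.28, 2.66], [-3.11, 3.11]. Speed limits (rad/s): [2.57, 2.57, 3.14, 3.14, 3.14, 3.14].

INTERFACE

Orientations are given as [roll, pitch, yaw] about the fixed x, y, z axes, in that order (R = Rz(yaw) Ry(pitch) Rx(roll)).
In Python, from plant import bot gives the robot as it stands.
- The arm moves only by the tool servo_tool, never from a script. Its argument "deltas" is a list of rows, each a list of 2 entries, a list of its own where there are three numbers: the shift along the tool's x, y, z in m, then the turn, a rotation vector about the tool's x, y, z in degrees. A call has 1 to 20 rows; each row shifts and turns the commanded pose from where the row before left it, along the tool's axes as they then stand; what a row does not reach is not made up. A row lasts 1/8 s, in which the tool goes at most 62.5 mm and 10.7 degrees, less where a joint would pass 70% of its speed; a pose out of reach is approached as far as the arm can. A call with a gripper value outside its range is refused whole. "fingers" is the opening, from 0 (shut) to 1 (fully open), set as the call begins (left out, the last holds). The fingers move at their own pace and stop on an object; the grip force is fixed at half the most. Time passes only in rows, so rows that do not move let the fingers close. It gives the time, the measured TCP pose, the force, the opening and the grip force at its end, in the units of the state.
- bot.get_obs(): the state, without advancing time (a new reading comes with each control period).
- bot.capture(name): name is "side" or "top"; returns the picture (480x640x3 uint8, red, green, blue); there is no depth.
- bot.camera_model(name): a dict with "mtx" (3x3 intrinsics, pixels), "xyz" and "rotation" of the camera in the world. Camera axes: x right, y down, z forward; pixel columns grow to the right and rows downward; lengths in mm; the calibration is good to about 2 mm. A picture is of the moment at which its call begins. camera_model takes no time and is no camera call.
- bot.close_job(): hands the job in; it is judged then, once.
The state is a dict: "time": time; "joint_positions": joint angles; "dq": joint speeds; "tau": joint torques, N m; "tool_pos": TCP position; "tcp_rot": TCP orientation; "contact_force": force on the tool from outside, world axes, zero at the start; "moment": the same for the moment, N m; "grip_width": finger opening in mm; "finger_force": force on a finger pad.
Only numpy, scipy, OpenCV 4.12 (cv2) and the standard library are available. Lean on these libraries where they do the work, as an engineer would, in place of code of your own. Each camera call takes 0.05 s, during which the arm holds its last target. There are 200 camera calls.

## Working session

There is one attempt and no reset: what is moved stays moved. The work goes in short steps, Python scripts to look and compute and a tool call to move; the robot and the scene stay as the last step left them, time stands still between calls to the robot, and variables do not carry over. Pictures are saved under pics/ and viewed, at most 10 in all, crops included, and the job is handed in when it is done.

Besides the shell and the picture viewer there is one more tool, called by a JSON object that holds its "name" and its "arguments", one argument or row to a line. servo_tool: Moves the arm, as the interface text tells. Its arguments: {"type":"object","properties":{"deltas":{"type":"array"},"fingers":{"type":"number"}},"required":["deltas"]}

```bash
mkdir -p pics; python3 - <<'E'
from plant import bot
import cv2
for n in("top","side"):
    cv2.imwrite(f"pics/{n}0.png",bot.capture(n)[:,:,::-1])
    m=bot.camera_model(n);print(n,m)
o=bot.get_obs();print(o)
E
```

```text
top {'mtx': array([[444.41600384,   0.        , 324.48872566],
       [  0.        , 444.41600384, 240.27815951],
       [  0.        ,   0.        ,   1.        ]]), 'xyz': array([3.67929868e+02, 5.81147448e-01, 1.31005848e+03]), 'rotation': array([-2.99532018,  0.00553724, -1.58977604])}
side {'mtx': array([[478.88212768,   0.        , 322.84487706],
       [  0.        , 478.88212768, 239.97430645],
       [  0.        ,   0.        ,   1.        ]]), 'xyz': array([  19.85523379, -998.32969164,  862.38698675]), 'rotation': array([-2.15753634, -0.00582279, -0.51242091])}
{'time': 0.1, 'joint_positions': array([ 1.01498998e+00,  3.42661513e-01,  1.52492759e+00, -2.29118513e-05,
        1.27538594e+00, -1.45994098e-01]), 'dq': array([ 1.75544933e-05, -1.46650678e-03, -2.75511437e-03,  3.27224639e-04,
        1.09298220e-03,  9.67034862e-04]), 'tau': array([ 1.52310378e-03, -4.32004273e+01, -2.44692600e+01,  7.18910107e-02,
        5.26628271e-02, -5.62435287e-05]), 'tool_pos': array([208.9691803 , 481.22344344, 226.10793204]), 'tcp_rot': array([-3.14022179e+00, -1.79427028e-04,  2.73178696e+00]), 'contact_force': array([-0.1096012 ,  0.47208259,  0.21138405]), 'moment': array([0.02907271, 0.02914407, 0.05092481]), 'finger_force': 0.0, 'grip_width': 91.81869795427785}
```

View pics/top0.png

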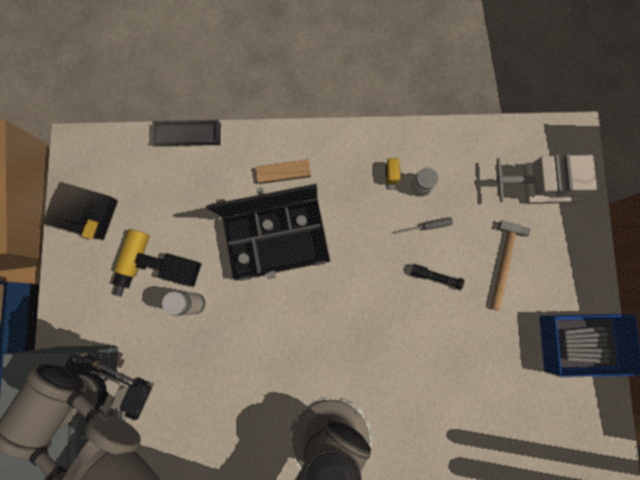

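View pics/side0.png

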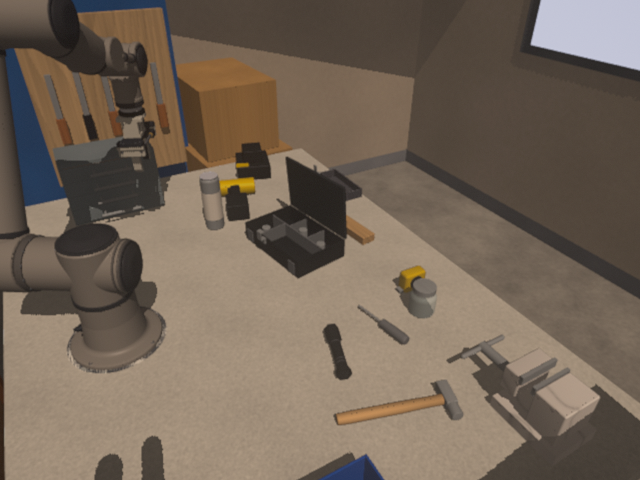

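The top view shows the torch at about (437,277), the case at about (272,240) with its lid standing at the far side, and the keeper near (270,275). The screwdriver is at about (425,226). Next I'll zoom in on the torch and the case.

```bash
cat >h.py <<'E'
import numpy as np,cv2
from scipy.spatial.transform import Rotation as R
from plant import bot
def cam(n):
    m=bot.camera_model(n);return m["mtx"],np.array(m["xyz"]),R.from_euler("xyz",m["rotation"]).as_matrix()
def px2w(n,uv,z):
    K,c,r=cam(n);d=r@np.linalg.solve(K,[uv[0],uv[1],1]);return c+d*(z-c[2])/d[2]
def w2px(n,P):
    K,c,r=cam(n);q=(np.atleast_2d(P)-c)@r@K.T;return q[:,:2]/q[:,2:]
def crop(img,x,y,w,h,s):return cv2.resize(img[y:y+h,x:x+w],None,fx=s,fy=s,interpolation=cv2.INTER_CUBIC)
E
python3 - <<'E'
from h import *
t=cv2.imread("pics/top0.png");s=cv2.imread("pics/side0.png")
a=crop(t,200,175,140,110,5.7)[:,:798]
cv2.imwrite("pics/c1.png",cv2.convertScaleAbs(a,alpha=1.8,beta=10))
b=np.hstack([crop(t,390,245,90,60,4.4),crop(s,310,310,60,75,3.52*1.0)[:264]]) 
c=crop(s,235,150,130,130,4.4*0.76)
b=cv2.copyMakeBorder(b,0,max(0,0),0,0,0)
c=crop(s,235,150,130,130,2.5)
W=max(b.shape[1],c.shape[1])
pad=lambda i:cv2.copyMakeBorder(i,0,0,0,W-i.shape[1],cv2.BORDER_CONSTANT)
m=np.vstack([pad(b),pad(c)]);print(m.shape)
cv2.imwrite("pics/c2.png",cv2.convertScaleAbs(m,alpha=1.8,beta=10))
for p in((250,240),(437,277),(324,440)):print(px2w("top",p,0))
print(w2px("top",[[0,0,0],[208.97,481.2,226]]),w2px("side",[[0,0,0],[208.97,481.2,226]]))
E
```

```text
(589, 607, 3)
[566.27614182 226.29690902   0.        ]
[ 445.39460132 -324.45152535    0.        ]
[-3.01345448 16.24398015  0.        ]
[[329.78919447 438.75642378]
 [125.03407947 377.60802175]] [[117.2860093  336.10506455]
 [142.88754946 164.05787399]]
```

View pics/c1.png

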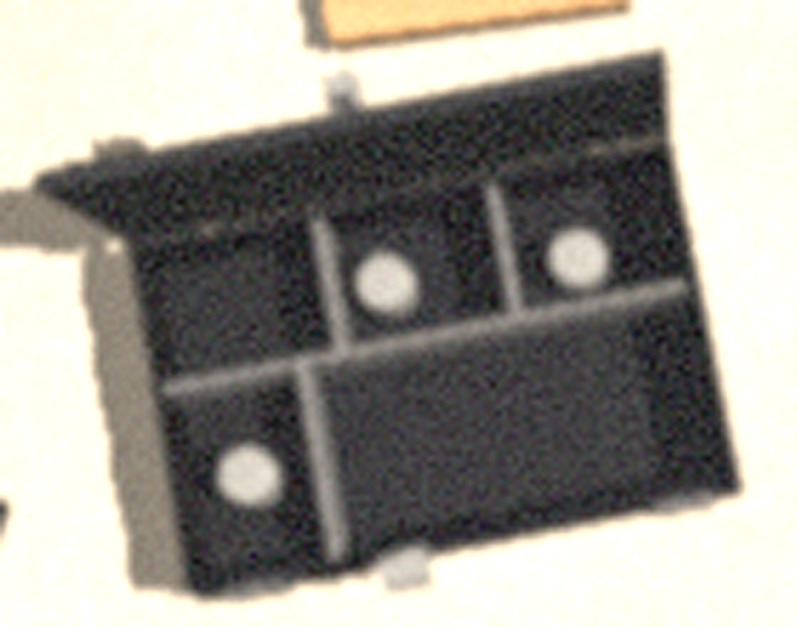

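View pics/c2.png

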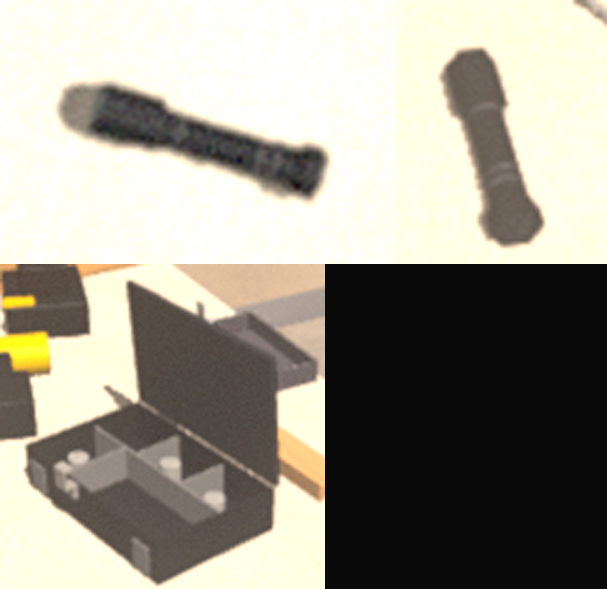

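The crops show the lid tilted back and the knob behind it at about (340,90) in the crop. The keeper is at about (408,567), and the bay is front right. The torch's grey left tip is shadow. I'll now fit the case pose and lid angle, and take the torch profile.

```bash
cat >fit.py <<'E'
from h import *
from scipy.optimize import least_squares
T=lambda u,v:(200+u/5.7,175+v/5.7)
S=lambda u,v:(235+u/2.5,150+(v-264)/2.5)
# case-frame pts, or ('L', along, y, z) on the lid
ob=[("top",T(740,490),(-90,-140,60)),("top",T(668,143),("L",0,-140,0)),("top",T(128,240),("L",0,140,0)),
("top",T(662,50),("L",180,-140,5)),("top",T(38,180),("L",180,140,5)),
("side",S(158,582),(-90,-140,0)),("side",S(27,445),(-90,140,60)),("side",S(272,527),(90,-140,0)),
("side",S(130,283),("L",180,140,5)),("side",S(278,360),("L",180,-140,5)),("top",T(408,560),(-99,31,84))]
def pt(p,q):
    if q[0]=="L":
        c,s=np.cos(p[3]),np.sin(p[3]);q=(90-q[1]*c+q[3]*s,q[2],60.5+q[1]*s+q[3]*c)
    c,s=np.cos(p[2]),np.sin(p[2]);return [p[0]+c*q[0]-s*q[1],p[1]+s*q[0]+c*q[1],q[2]]
f=lambda p:np.concatenate([w2px(n,pt(p,q))[0]-u for n,u,q in ob])
r=least_squares(f,[560,170,.19,1.5],loss="soft_l1",x_scale=[10,10,.1,.1])
if __name__=="__main__":
    print(r.x);print(f(r.x).reshape(-1,2).round(1))
    t=cv2.imread("pics/top0.png")[255:300,395:475].max(2)
    m=(t<45).astype(np.uint8);n,l,st,ce=cv2.connectedComponentsWithStats(m);k=1+st[1:,4].argmax()
    v,u=np.nonzero(l==k);P=np.array([px2w("top",(a+395,b+255),16)[:2] for a,b in zip(u,v)])
    c=P.mean(0);w=np.linalg.svd(P-c,full_matrices=False)[2];d=w[0]*np.sign(w[0,1]);s=(P-c)@d;q=(P-c)@[-d[1],d[0]]
    print("torch mid",c+d*(s.max()+s.min())/2,"len",np.ptp(s),"dir(+y)",np.arctan2(d[1],d[0]),t.min(),np.percentile(t,90))
    for a in np.arange(s.min(),s.max(),8):
        z=q[(s>=a)&(s<a+8)];print(round(a),z.min().round(),z.max().round(),end="; ")
E
python3 fit.py
```

```text
[5.61097611e+02 1.41529138e+02 1.79597328e-01 1.50160749e+00]
[[ 0.8 -1.7]
 [ 1.  -1.8]
 [-0.   0.1]
 [ 1.2  0.1]
 [-0.7 -0.8]
 [-0.2  1.5]
 [-1.2 -0.5]
 [ 0.5  0.7]
 [-0.7 -1.9]
 [-1.3 -1.1]
 [-1.   0.5]]
torch mid [ 445.04631509 -319.15455385] len 149.00705642351437 dir(+y) 1.250934785103216 12 169.0
-79 -15.0 13.0; -71 -13.0 12.0; -63 -11.0 11.0; -55 -9.0 11.0; -47 -9.0 9.0; -39 -9.0 10.0; -31 -10.0 9.0; -23 -10.0 9.0; -15 -8.0 9.0; -7 -9.0 9.0; 1 -9.0 9.0; 9 -7.0 9.0; 17 -10.0 10.0; 25 -13.0 12.0; 33 -15.0 11.0; 41 -15.0 14.0; 49 -15.0 15.0; 57 -15.0 15.0; 65 -14.0 14.0;
```

{"name": "servo_tool", "arguments": {
  "deltas": [
    [[0,0,-0.008],[0,0,10.6]],
    [[0,0,-0.008],[0,0,10.6]],
    [[0,0,-0.008],[0,0,10.6]],
    [[0,0,-0.008],[0,0,10.6]],
    [[0,0,-0.008],[0,0,10.6]],
    [[0,0,-0.008],[0,0,10.6]],
    [[0,0,-0.008],[0,0,10.6]],
    [[0,0,-0.008],[0,0,10.6]],
    [[-0.0296,0.032,0],[0,0,0]],
    [[-0.0296,0.032,0],[0,0,0]],
    [[-0.0296,0.032,0],[0,0,0]],
    [[-0.0296,0.032,0],[0,0,0]],
    [[-0.0296,0.032,0],[0,0,0]],
    [[-0.0296,0.032,0],[0,0,0]],
    [[-0.0296,0.032,0],[0,0,0]],
    [[-0.0296,0.032,0],[0,0,0]],
    [[-0.0296,0.032,0],[0,0,0]],
    [[-0.0296,0.032,0],[0,0,0]]
  ],
  "fingers": 1
}}

```text
time: 2.35
tool_pos: [420.5, 98.8, 290.5]
tcp_rot: [-3.141, -0.0, 1.252]
contact_force: [1.6, 0.5, -0.3]
grip_width: 91.6
finger_force: 0.0
```

{"name": "servo_tool", "arguments": {
  "deltas": [
    [[-0.04,0.0155,0],[0,0,0]],
    [[-0.04,0.0155,0],[0,0,0]],
    [[-0.04,0.0155,0],[0,0,0]],
    [[-0.04,0.0155,0],[0,0,0]],
    [[-0.04,0.0155,0],[0,0,0]],
    [[-0.04,0.0155,0.015],[0,0,0]],
    [[-0.04,0.0155,0.015],[0,0,0]],
    [[-0.04,0.0155,0.015],[0,0,0]],
    [[-0.04,0.0155,0.015],[0,0,0]],
    [[-0.04,0.0155,0.015],[0,0,0]],
    [[0,0,0.02],[0,0,0]],
    [[0,0,0.02],[0,0,0]],
    [[0,0,0],[0,0,0]],
    [[0,0,0],[0,0,0]]
  ]
}}

```text
time: 4.1
tool_pos: [442.2, -328.4, 176.3]
tcp_rot: [3.141, 0.0, 1.252]
contact_force: [1.2, -0.3, -1.1]
grip_width: 91.9
finger_force: 0.0
```

{"name": "servo_tool", "arguments": {
  "deltas": [
    [[0,0,0.02],[0,0,0]],
    [[0,0,0.025],[0,0,0]],
    [[0,0,0.025],[0,0,0]],
    [[0,0,0.025],[0,0,0]],
    [[0,0,0.025],[0,0,0]],
    [[0,0,0.02],[0,0,0]],
    [[0,0,0.015],[0,0,0]],
    [[0,0,0.01],[0,0,0]],
    [[0,0,0.007],[0,0,0]],
    [[0,0,0],[0,0,0]],
    [[0,0,0],[0,0,0]]
  ]
}}

```text
time: 5.48
tool_pos: [442.2, -328.6, 4.2]
tcp_rot: [3.141, 0.0, 1.252]
contact_force: [-0.4, 0.6, -0.2]
grip_width: 91.7
finger_force: 0.0
```

{"name": "servo_tool", "arguments": {
  "deltas": [
    [[0,0,0],[0,0,0]],
    [[0,0,0],[0,0,0]],
    [[0,0,0],[0,0,0]],
    [[0,0,0],[0,0,0]],
    [[0,0,0],[0,0,0]],
    [[0,0,0],[0,0,0]],
    [[0,0,0],[0,0,0]],
    [[0,0,0],[0,0,0]]
  ],
  "fingers": 0
}}

```text
time: 6.48
tool_pos: [442.0, -328.3, 3.7]
tcp_rot: [3.141, -0.0, 1.252]
contact_force: [0.5, -0.6, -0.6]
grip_width: 25.4
finger_force: 30.0
```

{"name": "servo_tool", "arguments": {
  "deltas": [
    [[0,0,-0.01],[0,0,0]],
    [[0,0,-0.02],[0,0,0]],
    [[0,0,-0.025],[0,0,0]],
    [[0,0,-0.025],[0,0,0]],
    [[0,0,-0.025],[0,0,0]],
    [[0,0,-0.021],[0,0,0]],
    [[0,0,0],[0,0,-9.5]],
    [[0,0,0],[0,0,-9.5]],
    [[0,0,0],[0,0,-9.5]],
    [[0,0,0],[0,0,0]]
  ]
}}

```text
time: 7.72
tool_pos: [441.8, -328.2, 130.1]
tcp_rot: [3.141, 0.0, 1.748]
contact_force: [0.3, -0.4, -1.9]
grip_width: 25.2
finger_force: 30.0
```

{"name": "servo_tool", "arguments": {
  "deltas": [
    [[0.0165,0.007,0],[0,0,0]],
    [[0.0329,0.0137,0],[0,0,0]],
    [[0.0329,0.0137,0],[0,0,0]],
    [[0.0329,0.0137,0],[0,0,0]],
    [[0.0329,0.0137,0],[0,0,0]],
    [[0.0329,0.0137,0],[0,0,0]],
    [[0.0329,0.0137,0],[0,0,0]],
    [[0.0329,0.0137,0],[0,0,0]],
    [[0.0329,0.0137,0],[0,0,0]],
    [[0.0329,0.0137,0],[0,0,0]],
    [[0.0329,0.0137,0],[0,0,0]],
    [[0.0329,0.0137,0],[0,0,0]],
    [[0.0165,0.0068,0],[0,0,0]],
    [[0,0,0],[0,0,0]],
    [[0,0,0],[0,0,0]]
  ]
}}

```text
time: 9.6
tool_pos: [533.4, 88.7, 129.7]
tcp_rot: [-3.141, 0.0, 1.748]
contact_force: [-0.3, -0.4, -1.7]
grip_width: 25.2
finger_force: 30.0
```

```bash
python3 - <<'E'
from fit import *
t=bot.capture("top")[:,:,::-1];s=bot.capture("side")[:,:,::-1]
a=crop(t,190,150,160,150,3.6);b=crop(s,230,110,130,180,3)
for n,im,ox,oy,k in(("top",a,190,150,3.6),("side",b,230,110,3)):
    im[:]=cv2.convertScaleAbs(im,alpha=1.8,beta=10)
    def L(P):
        q=((w2px(n,[pt(r.x,p) for p in P])-[ox,oy]+.5)*k).astype(int);cv2.polylines(im,[q],True,(0,0,255),1)
    L([(-90,-140,60),(90,-140,60),(90,140,60),(-90,140,60)]);L([(-86,-136,5),(14,-136,5),(14,64,5),(-86,64,5)])
    L([("L",0,-140,0),("L",180,-140,0),("L",180,140,0),("L",0,140,0)])
h=max(a.shape[0],b.shape[0]);p=lambda i:cv2.copyMakeBorder(i,0,h-i.shape[0],0,0,cv2.BORDER_CONSTANT)
m=np.hstack([p(a)[:,:],p(b)]);m=cv2.resize(m,(800,int(h*800/m.shape[1])));cv2.imwrite("pics/over.png",m);print(m.shape)
E
```

```text
(447, 800, 3)
```

View pics/over.png

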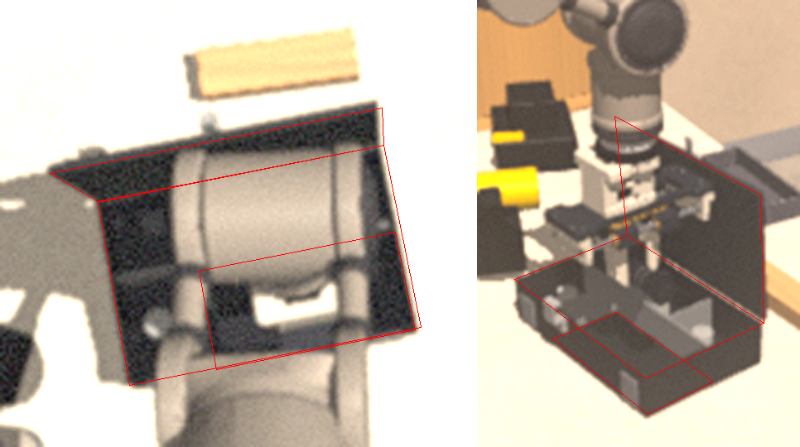

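The overlay agrees with the picture to about 1 px. The torch hangs above the bay with the lid clear behind it, so I'll lower it.

{"name": "servo_tool", "arguments": {
  "deltas": [
    [[0,0,0.015],[0,0,0]],
    [[0,0,0.02],[0,0,0]],
    [[0,0,0.02],[0,0,0]],
    [[0,0,0.02],[0,0,0]],
    [[0,0,0.015],[0,0,0]],
    [[0,0,0.01],[0,0,0]],
    [[0,0,0.007],[0,0,0]],
    [[0,0,0.005],[0,0,0]],
    [[0,0,0.003],[0,0,0]],
    [[0,0,0.002],[0,0,0]],
    [[0,0,0],[0,0,0]],
    [[0,0,0],[0,0,0]]
  ]
}}

```text
time: 11.2
tool_pos: [533.9, 89.5, 12.9]
tcp_rot: [3.141, 0.0, 1.749]
contact_force: [-0.3, 0.2, -1.5]
grip_width: 25.2
finger_force: 30.0
```

{"name": "servo_tool", "arguments": {
  "deltas": [
    [[0,0,0.001],[0,0,0]],
    [[0,0,0.001],[0,0,0]],
    [[0,0,0.001],[0,0,0]],
    [[0,0,0.0005],[0,0,0]],
    [[0,0,0],[0,0,0]]
  ]
}}

```text
time: 11.82
tool_pos: [533.7, 89.5, 9.2]
tcp_rot: [-3.142, -0.0, 1.749]
contact_force: [-0.1, -0.2, -1.2]
grip_width: 25.2
finger_force: 30.0
```

{"name": "servo_tool", "arguments": {
  "deltas": [
    [[0,0,0.0005],[0,0,0]],
    [[0,0,0.0005],[0,0,0]],
    [[0,0,0],[0,0,0]],
    [[0,0,0],[0,0,0]]
  ]
}}

```text
time: 12.32
tool_pos: [533.8, 89.5, 8.6]
tcp_rot: [3.141, 0.0, 1.749]
contact_force: [-1.8, -0.5, 5.0]
grip_width: 24.9
finger_force: 30.0
```

{"name": "servo_tool", "arguments": {
  "deltas": [
    [[0,0,0],[0,0,0]],
    [[0,0,0],[0,0,0]],
    [[0,0,0],[0,0,0]],
    [[0,0,0],[0,0,0]]
  ],
  "fingers": 0.46
}}

```text
time: 12.82
tool_pos: [533.7, 89.5, 8.1]
tcp_rot: [-3.142, -0.0, 1.749]
contact_force: [0.3, -0.5, -0.7]
grip_width: 42.4
finger_force: 0.0
```

{"name": "servo_tool", "arguments": {
  "deltas": [
    [[0,0,-0.005],[0,0,0]],
    [[0,0,-0.01],[0,0,0]],
    [[0,0,-0.02],[0,0,0]],
    [[0,0,-0.03],[0,0,0]],
    [[0,0,-0.03],[0,0,0]],
    [[0,0,-0.03],[0,0,0]]
  ]
}}

```text
time: 13.58
tool_pos: [533.7, 89.5, 135.0]
tcp_rot: [3.141, 0.0, 1.749]
contact_force: [0.7, -0.3, 0.1]
grip_width: 42.2
finger_force: 0.0
```

{"name": "servo_tool", "arguments": {
  "deltas": [
    [[0,0,-0.03],[0,0,0]],
    [[0,0,-0.03],[0,0,0]],
    [[0,0,-0.03],[0,0,0]],
    [[0,0,-0.03],[0,0,0]],
    [[0,0,-0.025],[0,0,0]],
    [[0,0,-0.015],[0,0,0]],
    [[0,0,0],[0,0,0]]
  ],
  "fingers": 0
}}

```text
time: 14.45
tool_pos: [533.9, 89.5, 294.2]
tcp_rot: [3.139, 0.0, 1.749]
contact_force: [0.2, -0.3, -0.3]
grip_width: 0.6
finger_force: 0.0
```

```bash
python3 - <<'E'
from fit import *
t=bot.capture("top")[:,:,::-1];s=bot.capture("side")[:,:,::-1]
a=crop(t,190,150,160,150,2.6);b=crop(s,230,130,130,160,2.4)
h=max(a.shape[0],b.shape[0]);p=lambda i:cv2.copyMakeBorder(i,0,h-i.shape[0],0,0,cv2.BORDER_CONSTANT)
cv2.imwrite("pics/placed.png",cv2.convertScaleAbs(np.hstack([p(a),p(b)]),alpha=2.2,beta=10))
E
```

```text
(no output)
```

View pics/placed.png

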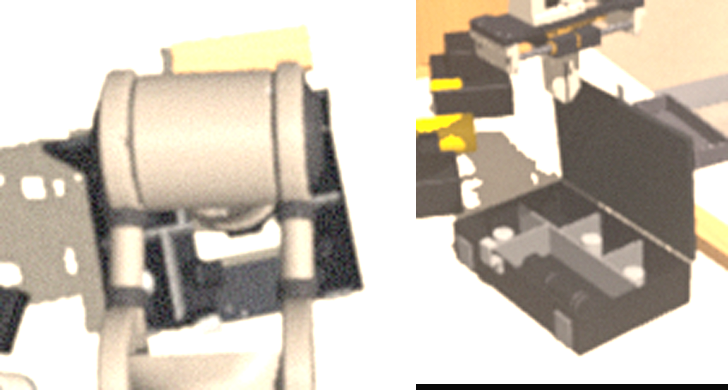

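The side view shows the torch in the bay at about (570,285), with the arm clear of it. Next I'll move over and behind the lid.

{"name": "servo_tool", "arguments": {
  "deltas": [
    [[-0.002,0.02,0],[0,0,0]],
    [[-0.003,0.03,0],[0,0,0]],
    [[-0.003,0.032,0],[0,0,0]],
    [[-0.003,0.032,0],[0,0,0]],
    [[-0.003,0.032,0],[0,0,0]],
    [[0,0.02,0],[0,0,0]],
    [[0,0,0],[0,0,0]],
    [[0,0,0],[0,0,0]]
  ]
}}

```text
time: 15.55
tool_pos: [698.9, 105.2, 292.3]
tcp_rot: [-3.14, -0.0, 1.749]
contact_force: [-0.6, 0.4, 0.3]
grip_width: 0.7
finger_force: 0.0
```

```bash
python3 - <<'E'
from fit import *
o=bot.get_obs();c,s=np.cos(r.x[2]),np.sin(r.x[2]);d=o["tool_pos"][:2]-r.x[:2]
X,Y=d[0]*c+d[1]*s,-d[0]*s+d[1]*c;print("case xy",X,Y,o["tool_pos"],o["joint_positions"].round(2))
def q(th,R=150):return np.array([90-R*np.cos(th)+10*np.sin(th)+19,60.5+R*np.sin(th)+10*np.cos(th)])
for th in np.arange(1.5,-.01,-.1):print(round(th,2),q(th).round(1),end="; ")
E
```

```text
case xy 129.04340917607814 -60.395407548564876 [698.85408448 105.15660955 292.26663563] [ 0.04  0.69  0.77  0.    1.68 -0.14]
1.5 [108.4 210.8]; 1.4 [ 93.4 210. ]; 1.3 [ 78.5 207.7]; 1.2 [ 64.  203.9]; 1.1 [ 49.9 198.7]; 1.0 [ 36.4 192.1]; 0.9 [ 23.6 184.2]; 0.8 [ 11.7 175.1]; 0.7 [  0.7 164.8]; 0.6 [ -9.2 153.4]; 0.5 [-17.8 141.2]; 0.4 [-25.3 128.1]; 0.3 [-31.3 114.4]; 0.2 [-36.  100.1]; 0.1 [-39.3  85.4]; -0.0 [-41.   70.5];
```

{"name": "servo_tool", "arguments": {
  "deltas": [
    [[0,0,0.02],[0,0,0]],
    [[0,0,0.025],[0,0,0]],
    [[0,0,0.025],[0,0,0]],
    [[0,0,0.011],[0,0,0]],
    [[0,-0.007,0],[0,0,0]],
    [[0,-0.007,0],[0,0,0]],
    [[0,-0.007,0],[0,0,0]],
    [[0,-0.0075,0.0004],[0,0,0]],
    [[0,-0.0075,0.0004],[0,0,0]],
    [[0,-0.0075,0.0011],[0,0,0]],
    [[0,-0.0075,0.0011],[0,0,0]],
    [[0,-0.0073,0.0019],[0,0,0]],
    [[0,-0.0072,0.0019],[0,0,0]],
    [[0,-0.0071,0.0026],[0,0,0]],
    [[0,-0.007,0.0026],[0,0,0]],
    [[0,-0.0068,0.0033],[0,0,0]],
    [[0,-0.0067,0.0033],[0,0,0]],
    [[0,0,0],[0,0,0]]
  ]
}}

```text
time: 17.8
tool_pos: [607.1, 88.6, 193.2]
tcp_rot: [-3.14, -0.0, 1.749]
contact_force: [-0.2, -0.2, -0.3]
grip_width: 0.3
finger_force: 0.0
```

```bash
python3 - <<'E'
from fit import *
s=bot.capture("side")[:,:,::-1];cv2.imwrite("pics/push.png",cv2.convertScaleAbs(crop(s,220,100,160,190,3),alpha=2,beta=10))
E
```

```text
(no output)
```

View pics/push.png

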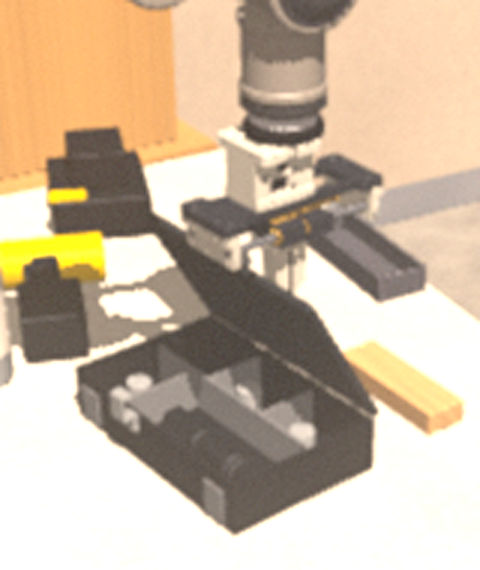

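The lid is leaning over at about 1.0 rad, following the finger. I'll carry on along the arc.

{"name": "servo_tool", "arguments": {
  "deltas": [
    [[0,-0.0064,0.004],[0,0,0]],
    [[0,-0.0064,0.004],[0,0,0]],
    [[0,-0.006,0.0045],[0,0,0]],
    [[0,-0.006,0.0046],[0,0,0]],
    [[0,-0.0055,0.0051],[0,0,0]],
    [[0,-0.0055,0.0052],[0,0,0]],
    [[0,-0.005,0.0057],[0,0,0]],
    [[0,-0.0049,0.0057],[0,0,0]],
    [[0,-0.0043,0.0061],[0,0,0]],
    [[0,-0.0043,0.0061],[0,0,0]],
    [[0,-0.0038,0.0065],[0,0,0]],
    [[0,-0.0037,0.0066],[0,0,0]],
    [[0,-0.003,0.0068],[0,0,0]],
    [[0,-0.003,0.0069],[0,0,0]],
    [[0,0,0],[0,0,0]]
  ]
}}

```text
time: 19.73
tool_pos: [540.6, 76.6, 115.1]
tcp_rot: [-3.14, -0.0, 1.749]
contact_force: [0.3, -0.1, -0.2]
grip_width: 0.7
finger_force: 0.0
```

{"name": "servo_tool", "arguments": {
  "deltas": [
    [[0,-0.0024,0.007],[0,0,0]],
    [[0,-0.0023,0.007],[0,0,0]],
    [[0,-0.0017,0.007],[0,0,0]],
    [[0,-0.0016,0.007],[0,0,0]],
    [[0,-0.001,0.005],[0,0,0]],
    [[0,-0.0007,0.005],[0,0,0]],
    [[0,0,0.002],[0,0,0]],
    [[0,0,0],[0,0,0]],
    [[0,0,0],[0,0,0]]
  ]
}}

```text
time: 20.85
tool_pos: [531.8, 74.9, 76.0]
tcp_rot: [3.141, -0.0, 1.749]
contact_force: [-0.0, -0.6, 0.4]
grip_width: 0.2
finger_force: 0.0
```

{"name": "servo_tool", "arguments": {
  "deltas": [
    [[0,0,0.002],[0,0,0]],
    [[0,0,0.002],[0,0,0]],
    [[0,0,0.001],[0,0,0]],
    [[0,0,0.001],[0,0,0]],
    [[0,0,0],[0,0,0]]
  ]
}}

```text
time: 21.48
tool_pos: [531.7, 74.9, 70.7]
tcp_rot: [3.141, 0.0, 1.749]
contact_force: [-2.9, 0.5, 7.4]
grip_width: 0.2
finger_force: 4.1
```

{"name": "servo_tool", "arguments": {
  "deltas": [
    [[0,0,0.0005],[0,0,0]],
    [[0,0,0],[0,0,0]],
    [[0,0,0],[0,0,0]],
    [[0,0,-0.005],[0,0,0]],
    [[0,0,-0.02],[0,0,0]],
    [[0,0,-0.02],[0,0,0]],
    [[-0.03,0.02,-0.02],[0,0,0]],
    [[-0.03,0.03,-0.02],[0,0,0]],
    [[-0.03,0.04,-0.02],[0,0,0]],
    [[0,0.05,0],[0,0,0]],
    [[0,0,0],[0,0,0]],
    [[0,0,0],[0,0,0]]
  ]
}}

```text
time: 22.98
tool_pos: [684.6, 11.4, 173.3]
tcp_rot: [-3.139, -0.001, 1.749]
contact_force: [-0.1, 0.5, -0.2]
grip_width: 0.1
finger_force: 0.0
```

```bash
python3 - <<'E'
from fit import *
t=bot.capture("top")[:,:,::-1];s=bot.capture("side")[:,:,::-1]
cv2.imwrite("pics/t_shut.png",t);cv2.imwrite("pics/s_shut.png",s)
a=crop(t,215,190,125,100,3.5);b=crop(s,235,190,120,100,3)
for n,im,ox,oy,k in(("top",a,215,190,3.5),("side",b,235,190,3)):
    im[:]=cv2.convertScaleAbs(im,alpha=2.2,beta=10)
    for P in ([(-90,-140,70.5),(90,-140,70.5),(90,140,70.5),(-90,140,70.5)],[(-77,-3,89.5),(-53,-3,89.5),(-53,11,89.5),(-77,11,89.5)]):
        q=((w2px(n,[pt(r.x,p) for p in P])-[ox,oy]+.5)*k).astype(int);cv2.polylines(im,[q],True,(0,0,255),1)
h=max(a.shape[0],b.shape[0]);p=lambda i:cv2.copyMakeBorder(i,0,h-i.shape[0],0,0,cv2.BORDER_CONSTANT)
cv2.imwrite("pics/shut.png",np.hstack([p(a),p(b)]))
E
```

```text
(no output)
```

View pics/shut.png

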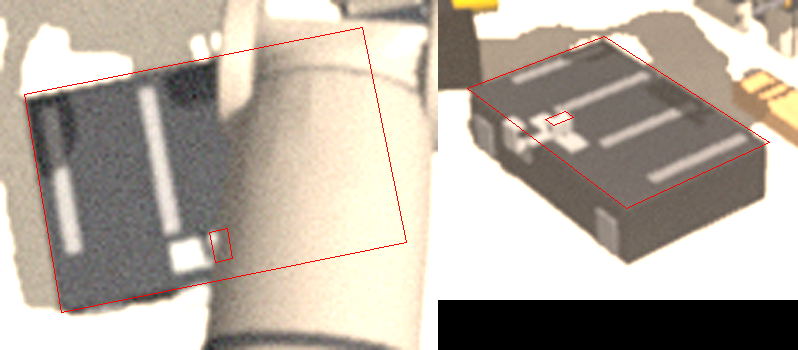

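{"name": "servo_tool", "arguments": {
  "deltas": [
    [[-0.013,-0.03,0],[0,0,0]],
    [[-0.03,-0.04,0],[0,0,0]],
    [[-0.03,-0.04,0],[0,0,0]],
    [[-0.03,-0.04,0],[0,0,0]],
    [[-0.03,-0.04,0],[0,0,0]],
    [[-0.03,-0.03,0],[0,0,0]],
    [[0,0,0],[0,0,0]],
    [[0,0,0],[0,0,0]]
  ]
}}

```text
time: 24.08
tool_pos: [497.7, -187.8, 174.9]
tcp_rot: [3.141, 0.0, 1.749]
contact_force: [0.0, -0.7, -0.2]
grip_width: 0.6
finger_force: 0.0
```

```bash
python3 - <<'E'
from fit import *
print(bot.get_obs()["tool_pos"])
t=bot.capture("top")[:,:,::-1];s=bot.capture("side")[:,:,::-1]
cv2.imwrite("pics/t_shut2.png",t);cv2.imwrite("pics/s_shut2.png",s)
k=8;A=(245,240,48,48);B=(245,210,48,48)
ims=[]
for n,src,(ox,oy,w,h) in(("top",t,A),("side",s,B)):
    im=cv2.convertScaleAbs(crop(src,ox,oy,w,h,k),alpha=1.3)
    for y in range(-60,61,20):
        q=((w2px(n,[pt(r.x,(-90,y,70.5)),pt(r.x,(-40,y,70.5))])-[ox,oy]+.5)*k).astype(int)
        cv2.polylines(im,[q],False,(0,0,255) if y else (0,255,0),1)
    ims.append(im)
cv2.imwrite("pics/knob.png",np.hstack(ims))
E
```

```text
[ 497.68268204 -187.83532968  174.89373886]
```

View pics/knob.png

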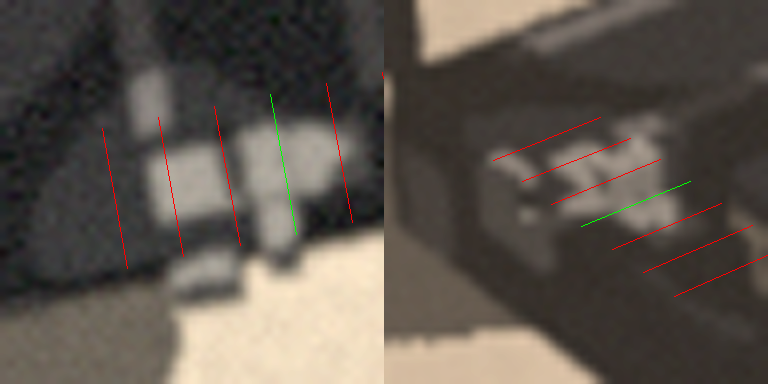

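The view shows the catch plate with its tongue at y≈3–6 mm and the knob at y≈6 mm, with the keeper to the left at y≈31 mm. I'll approach from the −y side and push towards +y.

{"name": "servo_tool", "arguments": {
  "deltas": [
    [[0.02,0.005,0],[0,0,0]],
    [[0.035,0.01,0],[0,0,0]],
    [[0.04,0.01,0],[0,0,0]],
    [[0.04,0.01,0],[0,0,0]],
    [[0.04,0.01,0],[0,0,0]],
    [[0.04,0.01,0],[0,0,0]],
    [[0.0277,0.008,0],[0,0,0]],
    [[0,0,0.02],[0,0,0]],
    [[0,0,0.025],[0,0,0]],
    [[0,0,0.02],[0,0,0]],
    [[0,0,0.015],[0,0,0]],
    [[0,0,0.01],[0,0,0]],
    [[0,0,0.006],[0,0,0]],
    [[0,0,0],[0,0,0]],
    [[0,0,0],[0,0,0]]
  ]
}}

```text
time: 26.05
tool_pos: [517.2, 61.7, 78.8]
tcp_rot: [3.141, 0.0, 1.749]
contact_force: [-0.2, 0.3, -0.3]
grip_width: 0.6
finger_force: 0.0
```

{"name": "servo_tool", "arguments": {
  "deltas": [
    [[0.008,0,0],[0,0,0]],
    [[0.008,0,0],[0,0,0]],
    [[0.008,0,0],[0,0,0]],
    [[0.006,0,0],[0,0,0]],
    [[0.004,0,0],[0,0,0]],
    [[0.004,0,0],[0,0,0]]
  ]
}}

```text
time: 26.8
tool_pos: [510.0, 99.4, 78.3]
tcp_rot: [3.142, -0.0, 1.749]
contact_force: [0.4, 0.5, 0.0]
grip_width: 0.5
finger_force: 0.0
```

{"name": "servo_tool", "arguments": {
  "deltas": [
    [[0.004,0,0],[0,0,0]],
    [[0.004,0,0],[0,0,0]],
    [[0.004,0,0],[0,0,0]],
    [[0.004,0,0],[0,0,0]],
    [[0.004,0,0],[0,0,0]]
  ]
}}

```text
time: 27.42
tool_pos: [506.4, 119.1, 78.3]
tcp_rot: [3.141, -0.0, 1.749]
contact_force: [-0.3, 0.2, 0.1]
grip_width: 0.5
finger_force: 0.0
```

{"name": "servo_tool", "arguments": {
  "deltas": [
    [[0.003,0,0],[0,0,0]],
    [[0.003,0,0],[0,0,0]],
    [[0.003,0,0],[0,0,0]]
  ]
}}

```text
time: 27.8
tool_pos: [504.9, 127.7, 78.3]
tcp_rot: [3.142, 0.0, 1.749]
contact_force: [-0.4, -2.3, -1.1]
grip_width: 0.5
finger_force: 1.0
```

{"name": "servo_tool", "arguments": {
  "deltas": [
    [[0.003,0,0],[0,0,0]],
    [[0.003,0,0],[0,0,0]]
  ]
}}

```text
time: 28.05
tool_pos: [503.8, 133.8, 78.3]
tcp_rot: [3.142, -0.0, 1.749]
contact_force: [-0.2, -3.0, -0.9]
grip_width: 0.1
finger_force: 1.0
```

{"name": "servo_tool", "arguments": {
  "deltas": [
    [[0.003,0,0],[0,0,0]],
    [[0.003,0,0],[0,0,0]]
  ]
}}

```text
time: 28.3
tool_pos: [502.7, 139.7, 78.3]
tcp_rot: [3.142, -0.0, 1.749]
contact_force: [-0.0, -2.0, 0.7]
grip_width: 0.3
finger_force: 1.0
```

{"name": "servo_tool", "arguments": {
  "deltas": [
    [[0.002,0,0],[0,0,0]],
    [[0.002,0,0],[0,0,0]]
  ]
}}

```text
time: 28.55
tool_pos: [502.4, 141.6, 78.4]
tcp_rot: [3.142, 0.004, 1.75]
contact_force: [2.5, -18.0, 0.7]
grip_width: 0.6
finger_force: 8.7
```

{"name": "servo_tool", "arguments": {
  "deltas": [
    [[0.002,0,0],[0,0,0]],
    [[0,0,0],[0,0,0]]
  ]
}}

```text
time: 28.8
tool_pos: [502.4, 141.7, 78.4]
tcp_rot: [-3.141, 0.006, 1.75]
contact_force: [2.0, -20.6, 0.9]
grip_width: 0.2
finger_force: 10.4
```

{"name": "servo_tool", "arguments": {
  "deltas": [
    [[0.002,0,0],[0,0,0]],
    [[0,0,0],[0,0,0]]
  ]
}}

```text
time: 29.05
tool_pos: [502.4, 142.0, 78.4]
tcp_rot: [-3.141, 0.009, 1.751]
contact_force: [2.5, -28.6, 2.0]
grip_width: 0.4
finger_force: 14.5
```

{"name": "servo_tool", "arguments": {
  "deltas": [
    [[-0.012,0,0],[0,0,0]],
    [[-0.01,0,-0.01],[0,0,0]],
    [[-0.03,0,-0.03],[0,0,0]],
    [[-0.04,0,-0.03],[0,0,0]],
    [[-0.04,0,-0.03],[0,0,0]],
    [[-0.05,0,0],[0,0,0]],
    [[-0.05,0,0],[0,0,0]],
    [[-0.04,0,0],[0,0,0]],
    [[0,0,0],[0,0,0]],
    [[0,0,0],[0,0,0]]
  ]
}}

```text
time: 30.3
tool_pos: [549.4, -119.6, 178.6]
tcp_rot: [3.141, -0.001, 1.749]
contact_force: [-0.2, -1.5, 0.7]
grip_width: 0.4
finger_force: 0.0
```

```bash
python3 - <<'E'
from fit import *
t=bot.capture("top")[:,:,::-1];s=bot.capture("side")[:,:,::-1]
cv2.imwrite("pics/t3.png",t);cv2.imwrite("pics/s3.png",s)
k=6;A=(245,240,48,48);B=(245,210,48,48)
rows=[]
for tt,ss in((cv2.imread("pics/t_shut2.png"),cv2.imread("pics/s_shut2.png")),(t,s)):
    ims=[]
    for n,src,(ox,oy,w,h) in(("top",tt,A),("side",ss,B)):
        im=cv2.convertScaleAbs(crop(src,ox,oy,w,h,k),alpha=1.3)
        for y in(0,20,40):
            q=((w2px(n,[pt(r.x,(-90,y,70.5)),pt(r.x,(-80,y,70.5))])-[ox,oy]+.5)*k).astype(int)
            cv2.polylines(im,[q],False,(0,0,255) if y else (0,255,0),1)
        ims.append(im)
    rows.append(np.hstack(ims))
cv2.imwrite("pics/cmp.png",np.vstack(rows))
E
```

```text
(no output)
```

View pics/cmp.png

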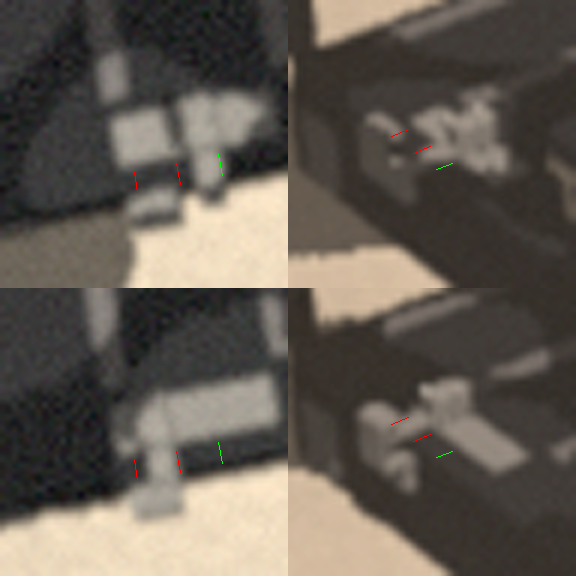

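The tongue now sits in front of the keeper, at the crop's u≈160. I'll measure the travel numerically.

```bash
python3 - <<'E'
from fit import *
ys=np.arange(-30,60,1.)
for z,xs,lab in((74,np.arange(-88,-81,1.),"tongue"),(89.5,np.arange(-73,-57,2.),"knobtop")):
  for f in("t_shut2","t3"):
    g=cv2.imread(f"pics/{f}.png",0).astype(np.float32)
    p=np.mean([cv2.remap(g,*[a.astype(np.float32)[None] for a in w2px("top",[pt(r.x,(x,y,z)) for y in ys]).T],cv2.INTER_LINEAR)[0] for x in xs],0)
    print(lab,f,p[::3].round().astype(int).tolist())
    if lab=="tongue":
        w=np.clip(p-(p.min()+p.max())/2,0,None);k=p.argmax();m=abs(ys-ys[k])<14;print("centroid",(w*ys)[m].sum()/w[m].sum())
E
```

```text
tongue t_shut2 [25, 27, 27, 24, 25, 28, 28, 24, 33, 63, 106, 125, 126, 116, 83, 50, 42, 44, 46, 48, 47, 46, 46, 46, 44, 45, 43, 44, 45, 47]
centroid 5.141750774912145
tongue t3 [44, 43, 44, 43, 43, 44, 44, 42, 45, 44, 45, 43, 43, 44, 41, 41, 57, 91, 119, 127, 122, 95, 57, 43, 45, 41, 37, 30, 26, 21]
centroid 27.172503303672503
knobtop t_shut2 [51, 66, 80, 96, 111, 121, 124, 123, 118, 116, 124, 128, 126, 115, 87, 65, 77, 105, 123, 126, 127, 126, 128, 126, 113, 79, 49, 44, 44, 45]
knobtop t3 [99, 120, 125, 123, 123, 125, 124, 124, 123, 124, 123, 123, 123, 125, 124, 122, 116, 120, 124, 120, 108, 89, 71, 68, 66, 52, 32, 26, 25, 25]
```

Travel measures only about 22 mm, barely past the limit. The finger's leading edge probably met the keeper, so I'll push again, higher and further from it.

{"name": "servo_tool", "arguments": {
  "deltas": [
    [[0.02,0.001,0],[0,0,0]],
    [[0.035,0.002,0],[0,0,0]],
    [[0.04,0.002,0],[0,0,0]],
    [[0.04,0.002,0],[0,0,0]],
    [[0.04,0.002,0],[0,0,0]],
    [[0.04,0.002,0],[0,0,0]],
    [[0.028,0,0],[0,0,0]],
    [[0,0,0.02],[0,0,0]],
    [[0,0,0.025],[0,0,0]],
    [[0,0,0.02],[0,0,0]],
    [[0,0,0.015],[0,0,0]],
    [[0,0,0.01],[0,0,0]],
    [[0,0,0.0055],[0,0,0]],
    [[0,0,0],[0,0,0]],
    [[0,0,0],[0,0,0]]
  ]
}}

```text
time: 32.28
tool_pos: [517.7, 120.8, 83.3]
tcp_rot: [3.141, -0.0, 1.749]
contact_force: [0.1, -0.3, -0.1]
grip_width: 0.6
finger_force: 0.0
```

{"name": "servo_tool", "arguments": {
  "deltas": [
    [[0.004,0,0],[0,0,0]],
    [[0.004,0,0],[0,0,0]],
    [[0.004,0,0],[0,0,0]],
    [[0.004,0,0],[0,0,0]],
    [[0,0,0],[0,0,0]]
  ]
}}

```text
time: 32.9
tool_pos: [514.4, 136.9, 82.8]
tcp_rot: [3.142, -0.0, 1.75]
contact_force: [-0.7, -1.1, -0.4]
grip_width: 1.0
finger_force: 0.0
```

{"name": "servo_tool", "arguments": {
  "deltas": [
    [[0.002,0,0],[0,0,0]],
    [[0.002,0,0],[0,0,0]],
    [[0,0,0],[0,0,0]]
  ]
}}

```text
time: 33.28
tool_pos: [513.7, 140.6, 82.8]
tcp_rot: [3.142, -0.0, 1.749]
contact_force: [-0.6, 0.3, 1.0]
grip_width: 0.4
finger_force: 0.0
```

{"name": "servo_tool", "arguments": {
  "deltas": [
    [[0.002,0,0],[0,0,0]],
    [[0.002,0,0],[0,0,0]],
    [[0,0,0],[0,0,0]]
  ]
}}

```text
time: 33.65
tool_pos: [513.2, 143.5, 82.8]
tcp_rot: [-3.142, 0.002, 1.75]
contact_force: [0.7, -4.7, 0.5]
grip_width: 0.2
finger_force: 2.7
```

{"name": "servo_tool", "arguments": {
  "deltas": [
    [[0.001,0,0],[0,0,0]],
    [[0,0,0],[0,0,0]]
  ]
}}

```text
time: 33.9
tool_pos: [513.2, 143.8, 82.9]
tcp_rot: [3.142, 0.003, 1.75]
contact_force: [1.1, -8.4, 1.0]
grip_width: 0.6
finger_force: 4.3
```

{"name": "servo_tool", "arguments": {
  "deltas": [
    [[0.001,0,0],[0,0,0]],
    [[0,0,0],[0,0,0]]
  ]
}}

```text
time: 34.15
tool_pos: [513.2, 144.0, 82.9]
tcp_rot: [-3.141, 0.004, 1.75]
contact_force: [1.9, -12.0, 1.4]
grip_width: 0.6
finger_force: 5.9
```

{"name": "servo_tool", "arguments": {
  "deltas": [
    [[-0.012,0,0],[0,0,0]],
    [[-0.01,0,-0.01],[0,0,0]],
    [[-0.03,0,-0.03],[0,0,0]],
    [[-0.04,0,-0.03],[0,0,0]],
    [[-0.04,0,-0.03],[0,0,0]],
    [[-0.05,0,0],[0,0,0]],
    [[-0.05,0,0],[0,0,0]],
    [[-0.04,0,0],[0,0,0]],
    [[0,0,0],[0,0,0]],
    [[0,0,0],[0,0,0]]
  ]
}}

```text
time: 35.4
tool_pos: [560.7, -121.0, 183.1]
tcp_rot: [3.141, -0.001, 1.749]
contact_force: [0.7, 1.0, 1.4]
grip_width: 0.6
finger_force: 0.0
```

```bash
python3 - <<'E'
from fit import *
g={n:np.mean([bot.capture(n) for _ in range(6)],0).mean(2).astype(np.float32) for n in("top","side")}
old={"top":cv2.imread("pics/t_shut2.png",0).astype(np.float32),"side":cv2.imread("pics/s_shut2.png",0).astype(np.float32)}
def prof(im,n,xs,ys,z):
    return np.mean([cv2.remap(im,*[a.astype(np.float32)[None] for a in w2px(n,[pt(r.x,(x,y,z)) for y in ys]).T],cv2.INTER_LINEAR)[0] for x in xs],0)
ys=np.arange(-30,65,1.)
a,b,c=(prof(i,"top",np.arange(-88,-81.),ys,74) for i in(old["top"],g["top"],cv2.imread("pics/t3.png",0).astype(np.float32)))
def cen(p,lv):
    k=p.argmax();i=k
    while p[i]>lv:i-=1
    j=k
    while p[j]>lv:j+=1
    return (ys[i]+(lv-p[i])/(p[i+1]-p[i])+ys[j-1]+(p[j-1]-lv)/(p[j-1]-p[j]))/2
for lv in(70,85,100):print("tongue",lv,[round(cen(p,lv),1) for p in(a,c,b)])
print("keeper",prof(g["top"],"top",np.arange(-104,-95.),ys,84)[::3].round().astype(int).tolist())
# case rim y edges at lid top in the new picture
yy=np.concatenate([np.arange(-160,-120,2.),np.arange(120,160,2.)])
print("rim",prof(g["top"],"top",np.arange(-60,-20,4.),yy,70.5).round().astype(int).tolist())
# side: vertical knob face, x=-77 plane
for im in(old["side"],g["side"]):print("side",prof(im,"side",np.arange(-72,-58,3.),ys,89.5)[::3].round().astype(int).tolist())
E
```

```text
tongue 70 [np.float64(5.3), np.float64(27.0), np.float64(27.1)]
tongue 85 [np.float64(5.2), np.float64(27.1), np.float64(27.1)]
tongue 100 [np.float64(5.1), np.float64(27.2), np.float64(27.2)]
keeper [139, 143, 142, 138, 137, 139, 141, 138, 136, 139, 142, 142, 140, 139, 139, 139, 130, 121, 120, 121, 122, 122, 122, 121, 123, 125, 117, 107, 108, 116, 119, 109]
rim [167, 167, 167, 167, 168, 168, 169, 169, 167, 161, 146, 117, 79, 46, 30, 25, 27, 31, 35, 40, 53, 52, 50, 46, 41, 34, 29, 27, 27, 32, 45, 61, 73, 78, 79, 78, 78, 78, 78, 78]
side [62, 64, 63, 66, 72, 78, 85, 91, 99, 106, 111, 112, 107, 97, 86, 76, 69, 62, 56, 50, 47, 46, 46, 47, 46, 45, 43, 42, 40, 39, 38, 38]
side [67, 67, 65, 67, 67, 68, 68, 67, 66, 64, 65, 70, 76, 82, 88, 95, 102, 108, 110, 106, 94, 76, 56, 42, 38, 38, 38, 38, 38, 38, 38, 38]
```

{"name": "servo_tool", "arguments": {
  "deltas": [
    [[0.02,-0.003,0],[0,0,0]],
    [[0.04,-0.004,0],[0,0,0]],
    [[0.04,-0.004,0],[0,0,0]],
    [[0.04,-0.004,0],[0,0,0]],
    [[0.038,-0.003,0],[0,0,0]],
    [[0.02,0,0.02],[0,0,0]],
    [[0,0,0.025],[0,0,0]],
    [[0,0,0.025],[0,0,0]],
    [[0,0,0.02],[0,0,0]],
    [[0,0,0.012],[0,0,0]],
    [[0,0,0.008],[0,0,0]],
    [[0,0,0],[0,0,0]]
  ]
}}

```text
time: 37.5
tool_pos: [507.9, 70.6, 72.7]
tcp_rot: [-3.141, -0.0, 1.749]
contact_force: [0.8, -0.3, 0.3]
grip_width: 0.6
finger_force: 0.0
```

{"name": "servo_tool", "arguments": {
  "deltas": [
    [[0,0,0.001],[0,0,0]],
    [[0,0,0.001],[0,0,0]],
    [[0,0,0],[0,0,0]]
  ]
}}

```text
time: 37.88
tool_pos: [508.2, 70.3, 71.0]
tcp_rot: [3.141, 0.0, 1.749]
contact_force: [1.0, -0.9, 0.7]
grip_width: 0.7
finger_force: 0.0
```

{"name": "servo_tool", "arguments": {
  "deltas": [
    [[0,0,0.001],[0,0,0]],
    [[0,0,0.001],[0,0,0]],
    [[0,0,0],[0,0,0]]
  ]
}}

```text
time: 38.25
tool_pos: [508.4, 70.4, 70.6]
tcp_rot: [3.14, 0.0, 1.749]
contact_force: [-4.5, -1.3, 16.3]
grip_width: 0.2
finger_force: 7.7
```

{"name": "servo_tool", "arguments": {
  "deltas": [
    [[0,0,0.0005],[0,0,0]],
    [[0,0,0],[0,0,0]]
  ]
}}

```text
time: 38.5
tool_pos: [508.3, 70.3, 70.5]
tcp_rot: [3.14, 0.0, 1.749]
contact_force: [-6.3, -0.9, 19.7]
grip_width: 0.4
finger_force: 9.7
```

The lid is hard shut at 70.5 mm. One more firm push on the knob will confirm its end stop.

{"name": "servo_tool", "arguments": {
  "deltas": [
    [[0,0,-0.005],[0,0,0]],
    [[0,0.005,-0.006],[0,0,0]],
    [[0.02,0,0],[0,0,0]],
    [[0.02,0,0],[0,0,0]],
    [[0.014,0,0],[0,0,0]],
    [[0.008,0,0],[0,0,0]],
    [[0.004,0,0],[0,0,0]],
    [[0.003,0,0],[0,0,0]],
    [[0.002,0,0],[0,0,0]],
    [[0.001,0,0],[0,0,0]],
    [[0,0,0],[0,0,0]]
  ]
}}

```text
time: 39.88
tool_pos: [500.5, 140.9, 79.3]
tcp_rot: [3.142, 0.002, 1.749]
contact_force: [1.2, -5.6, 0.6]
grip_width: 0.2
finger_force: 2.8
```

{"name": "servo_tool", "arguments": {
  "deltas": [
    [[0.002,0,0],[0,0,0]],
    [[0,0,0],[0,0,0]]
  ]
}}

```text
time: 40.12
tool_pos: [500.5, 141.2, 79.4]
tcp_rot: [-3.141, 0.004, 1.75]
contact_force: [1.8, -14.9, 0.5]
grip_width: 0.8
finger_force: 7.0
```

{"name": "servo_tool", "arguments": {
  "deltas": [
    [[0.002,0,0],[0,0,0]],
    [[0,0,0],[0,0,0]]
  ]
}}

```text
time: 40.38
tool_pos: [500.5, 141.4, 79.4]
tcp_rot: [-3.141, 0.007, 1.75]
contact_force: [3.4, -23.3, 0.6]
grip_width: 0.2
finger_force: 11.2
```

{"name": "servo_tool", "arguments": {
  "deltas": [
    [[-0.012,0,0],[0,0,0]],
    [[-0.01,0,-0.01],[0,0,0]],
    [[-0.03,0,-0.03],[0,0,0]],
    [[-0.04,0,-0.03],[0,0,0]],
    [[-0.03,0,-0.03],[0,0,0]],
    [[0,0,0],[0,0,0]],
    [[0,0,0],[0,0,0]],
    [[0,0,0],[0,0,0]]
  ]
}}

```text
time: 41.38
tool_pos: [520.4, 27.0, 178.3]
tcp_rot: [-3.14, -0.001, 1.75]
contact_force: [0.7, 0.4, 0.4]
grip_width: 0.5
finger_force: 0.0
```

```bash
python3 -c "
from plant import bot
print(bot.get_obs()['tool_pos']);print(bot.close_job())"
```

```text
[520.35631051  26.98098047 178.31290802]
the job is handed in; nothing more can be done
None
```

The torch is in the bay and the lid was lowered shut. The catch went to a hard stop at about 22 mm of its 25 mm by camera (limit 21 mm), and three pushes gave the same stop. I handed the job in at about 41 s with the arm clear; no verdict was returned.

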